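# Stack plates with separators and tap the sled home

## Robot

A 6-joint arm with a two-finger parallel gripper is mounted at the origin on the work surface. World frame = base frame: x ahead of the robot, y to its left, z up, the work surface at z = 0. Lengths are in m, angles in rad, forces in N, time in s.
With the tool pointing down it reaches from about 0.375 to 0.825 m from the base axis. Payload 5.5 kg.
Tool frame: the origin (TCP) lies at the very end of the fingers, on their centre line; the grasp point (between the pads) lies 19 mm behind it; y points along the fingers, z is the direction in which the jaws open and shut, and the axes are right-handed (so a half turn about y gives the same grasp; the last joint's range is limited). The gripper opens to 85 mm and grips with 20 to 120 N. Pads are 22 mm wide; open, the fingers measure 114 mm over their backs; the gripper's body (76 mm by 85 mm) begins 54 mm behind the grasp point. The pads swing forward as they close: fully open they stand 13 mm farther back than shut.
Start: joints at [1.25, 0.314, -0.047, 1.21, 0, 1.571], TCP at [0.189, 0.569, 0.231] pointing down, gripper open.
Joint ranges: [-2.67, 2.67], [-0.69, 1.73], [-1.03, 1.25], [-2.08, 2.16], [-1.42, 1.45], [-3.14, 3.14]. Speed limits (rad/s): [2.39, 2.39, 3.01, 3.14, 3.14, 3.14].

## Interface

Orientations are given as a unit quaternion [x, y, z, w].
In Python, from plant import * gives the robot as it stands. The module is installed in compiled form; this text tells all that it offers. Calls block until the motion is done:
- move_ptp(position, orientation): joint-space move of the TCP to a pose.
- move_l(position, ori=None, max_speed=0.15, max_force=None): straight line of the TCP; ori=None keeps the orientation; max_speed is the mean speed in m/s. With max_force (N) it stops when the force on the tool has changed by that much, and returns True; else False.
- move_joints(angles): joint-space move.
- gripper_to(opening): finger opening in m; the grip force is fixed at half the most; returns when the fingers have stopped.
- pause(seconds).
- ik(position, orientation): joint angles nearest the present ones, or None.
- camera(name): name is "side" or "top" or "wrist"; returns the picture (480x640x3 uint8, blue, green, red); there is no depth.
- camera_model(name): a dict with "vertical_fov" (degrees; the focal length in pixels is half the picture's height over the tangent of half this angle, whatever the lens; pixels are square), "cx", "cy" (the principal point, pixels), "xyz" and "orientation" of the camera in the world; the wrist camera has in their place "hand_eye" (4x4, takes a point from camera to tool coordinates, whose origin is the TCP and whose axes are the tool frame's). Camera axes: x right, y up, looking along -z (the intrinsics and any distortion apply to the point x, -y, -z); pixel columns grow to the right and rows downward; lengths in m; the calibration is good to about 2 mm. The wrist camera is an equidistant fisheye: a pixel r from the principal point sees the ray r / f radians off the axis. A picture is of the moment at which its call begins: read the wrist's pose just before it. camera_model takes no time and is no camera call.
A pose or a line that the arm cannot do raises IKError and nothing moves.
- hand_in(): hands the job in, once; it reports no verdict.
Readings, each from a call of its own:
- current_t(): time.
- current_q(): joint angles.
- current_qvel(): joint speeds.
- current_tau(): joint torques, N m.
- current_position(): TCP position.
- current_eef_rot(): TCP orientation.
- current_force(): force on the tool from outside, world axes, zero at the start.
- current_wrist_torque(): the same for the moment, N m.
- current_grip_width(): finger opening in m.
Only numpy, scipy, OpenCV 4.12 (cv2) and the standard library are available. Lean on these libraries where they do the work, as an engineer would, in place of code of your own. Each camera call takes 0.05 s, during which the arm holds its last target.

## Task

Make up the weld stack on the jig's sled: all the steel plates lying one on another, square within the outline painted on its bed, with one plywood separator between each two plates (an unneeded separator stays on the bench, clear of the jig). Then take the stubby mallet and tap the sled with it, in gentle little pushes on its strike block and never with the gripper itself, until it is fully home against the hidden stop in the housing, the stack still square on it. Stand the mallet back on its rubber pad, and leave the other things on the bench alone.

Things in the scene. Friction and masses are not known exactly. Their poses are not given: they have to be found in the camera images.
- jig: Stacking jig fixed to the bench: blue base strip 150 (x) by 360 mm (y), 10 mm thick, with a grey-topped stop housing 130 x 130 mm, 104 mm high, at its +y end. Origin at bench level on the strip's centre line, 140 mm from its -y end, 90 mm short of the housing. The sled slides along jig +y. The stop is inside the housing, unseen.
- sled: Sled on the jig (same axes), origin at bench level under its bed's centre. A nose bar runs into the housing at +y. At -y an upright steel strike block, 56 mm wide (x), 25 thick, 15 to 65 mm above the bench; its flat back face is 100 mm from the bed's centre. Slides stiffly (about 6 N), stays where left; starts 30 to 70 mm short of the stop, where it just goes no farther.
- sled_bed (a point): Centre of the top face of the sled's flat metal bed, 140 (x) by 150 mm (y), 24 mm above the bench; axes as the sled's. A painted outline round this point, 110 mm along the sled's y by 50 mm inside, marks where the stack lies. The strike block rises 75 mm from this point at -y.
- plate1_c (a point): Centre of a steel plate 110 x 50 x 10 mm with four bolt holes, 0.4 kg, lying flat on the bench at the start; its x axis runs along the 110 mm length, y across the 50 mm width, z up. The four plates are alike; one may be absent (None).
- plate2_c (a point): Centre of a steel plate 110 x 50 x 10 mm with four bolt holes, 0.4 kg, lying flat on the bench at the start; its x axis runs along the 110 mm length, y across the 50 mm width, z up. The four plates are alike; one may be absent (None).
- plate3_c (a point): Centre of a steel plate 110 x 50 x 10 mm with four bolt holes, 0.4 kg, lying flat on the bench at the start; its x axis runs along the 110 mm length, y across the 50 mm width, z up. The four plates are alike; one may be absent (None).
- plate4_c (a point): Centre of a steel plate 110 x 50 x 10 mm with four bolt holes, 0.4 kg, lying flat on the bench at the start; its x axis runs along the 110 mm length, y across the 50 mm width, z up. The four plates are alike; one may be absent (None).
- sep1_c (a point): Centre of a plain plywood separator sheet 110 x 50 x 8 mm, 35 g, lying flat on the bench at the start; its x axis runs along the 110 mm length, y across the 50 mm width, z up. The three sheets are alike. With only three plates one of them is not needed.
- sep2_c (a point): Centre of a plain plywood separator sheet 110 x 50 x 8 mm, 35 g, lying flat on the bench at the start; its x axis runs along the 110 mm length, y across the 50 mm width, z up. The three sheets are alike. With only three plates one of them is not needed.
- sep3_c (a point): Centre of a plain plywood separator sheet 110 x 50 x 8 mm, 35 g, lying flat on the bench at the start; its x axis runs along the 110 mm length, y across the 50 mm width, z up. The three sheets are alike. With only three plates one of them is not needed.
- mallet_grip (a point): Grip point on the handle of a stubby mallet standing on its head, handle up: 95 mm above its underside. Head: block 80 mm along x (white nylon striking faces at +x and -x), 50 along y, 50 high. Handle: 26 mm along x, 32 along y, from 50 to 122 mm above the underside. 0.5 kg. z points up the handle.
- pad: Black rubber pad 100 x 80 x 4 mm fixed to the bench, on which the mallet stands; origin at the centre of its underside.
- can: Bystander: a spray can 60 mm across, 190 mm high; origin at its underside.
- square: Bystander: an engineer's square lying flat, blade 130 mm, stock 90 mm; origin under the middle of the blade.
- rule: Bystander: a steel rule 260 x 28 x 4 mm lying flat; origin under its middle.
- tube: Bystander: a steel tube offcut 48 mm across standing 70 mm high; origin at its underside.
- tabbed_bar: Bystander: a flat bar 220 mm long with two upright tabs, 51 mm high; origin under its middle.
- mallet: The same mallet; origin at the centre of its underside, axes as above.
There are look-alikes about, which are no part of the job. What is shaped like the part that bears sep3_c but purple is not meant.

How it is judged:
On the way, in this order (a step that is already met when the one before it is completed fails the run):
1. all the plates stacked on the sled with a separator between each two (horizontal distance between each of plate1_c, plate2_c, plate3_c, plate4_c and sled_bed below 0.01 m and angle between the x axis of each of plate1_c, plate2_c, plate3_c, plate4_c and the y axis of sled_bed, either way round below 0.12 rad and (z of plate1_c in the frame of sled_bed between 0.0025 and 0.0075 m or z of plate1_c in the frame of sled_bed between 0.0205 and 0.0255 m or z of plate1_c in the frame of sled_bed between 0.0385 and 0.0435 m or z of plate1_c in the frame of sled_bed between 0.0565 and 0.0615 m) and (z of plate2_c in the frame of sled_bed between 0.0025 and 0.0075 m or z of plate2_c in the frame of sled_bed between 0.0205 and 0.0255 m or z of plate2_c in the frame of sled_bed between 0.0385 and 0.0435 m or z of plate2_c in the frame of sled_bed between 0.0565 and 0.0615 m) and (z of plate3_c in the frame of sled_bed between 0.0025 and 0.0075 m or z of plate3_c in the frame of sled_bed between 0.0205 and 0.0255 m or z of plate3_c in the frame of sled_bed between 0.0385 and 0.0435 m or z of plate3_c in the frame of sled_bed between 0.0565 and 0.0615 m) and (z of plate4_c in the frame of sled_bed between 0.0025 and 0.0075 m or z of plate4_c in the frame of sled_bed between 0.0205 and 0.0255 m or z of plate4_c in the frame of sled_bed between 0.0385 and 0.0435 m or z of plate4_c in the frame of sled_bed between 0.0565 and 0.0615 m) and ((horizontal distance between sep1_c and sled_bed below 0.01 m and angle between the x axis of sep1_c and the y axis of sled_bed, either way round below 0.12 rad and (z of sep1_c in the frame of sled_bed between 0.0115 and 0.0165 m or z of sep1_c in the frame of sled_bed between 0.0295 and 0.0345 m or z of sep1_c in the frame of sled_bed between 0.0475 and 0.0525 m)) or horizontal distance between sep1_c and sled_bed above 0.1 m) and ((horizontal distance between sep2_c and sled_bed below 0.01 m and angle between the x axis of sep2_c and the y axis of sled_bed, either way round below 0.12 rad and (z of sep2_c in the frame of sled_bed between 0.0115 and 0.0165 m or z of sep2_c in the frame of sled_bed between 0.0295 and 0.0345 m or z of sep2_c in the frame of sled_bed between 0.0475 and 0.0525 m)) or horizontal distance between sep2_c and sled_bed above 0.1 m) and ((horizontal distance between sep3_c and sled_bed below 0.01 m and angle between the x axis of sep3_c and the y axis of sled_bed, either way round below 0.12 rad and (z of sep3_c in the frame of sled_bed between 0.0115 and 0.0165 m or z of sep3_c in the frame of sled_bed between 0.0295 and 0.0345 m or z of sep3_c in the frame of sled_bed between 0.0475 and 0.0525 m)) or horizontal distance between sep3_c and sled_bed above 0.1 m)), for 0.4 s.
2. the sled driven home against the hidden stop by the mallet (y of sled_bed in the frame of jig above 0.0075 m and contact force between mallet and sled above 0.3 N).
At the end, for the whole second after the job is handed in: Plates, with a separator between each two, lie on the sled within 10 mm and 0.12 rad of its outline, each at its layer height (2.5 mm); a spare separator is over 100 mm from the bed centre; the sled is within 2.5 mm of its stop; the mallet stands upright on the pad, within 25 mm of its centre (all of step 1 and y of sled_bed in the frame of jig above 0.0075 m and horizontal distance between mallet_grip and pad below 0.025 m and angle between mallet_grip's own z axis and vertical below 0.1 rad and height (world z) of mallet_grip below 0.106 m); the robot touches nothing.
It fails at once if the mallet strikes or presses the sled with more than 60 N (contact force between mallet and sled above 60 N).
It fails at once if the sled is slammed (faster than 0.25 m/s) (linear speed of sled above 0.25 m/s).
It fails at once if the gripper itself pushes the sled along (contact force between the fingers and sled above 4 N and linear speed of sled above 0.03 m/s).
It fails at once if the can, rule, square, tube or tabbed bar is shoved aside (6 cm) or knocked over ((distance of can from where it was at the start of the episode above 0.06 m or angle between can's own z axis and vertical above 0.5 rad) or (distance of rule from where it was at the start of the episode above 0.06 m or angle between rule's own z axis and vertical above 0.5 rad) or (distance of square from where it was at the start of the episode above 0.06 m or angle between square's own z axis and vertical above 0.5 rad) or (distance of tube from where it was at the start of the episode above 0.06 m or angle between tube's own z axis and vertical above 0.5 rad) or (distance of tabbed_bar from where it was at the start of the episode above 0.06 m or angle between tabbed_bar's own z axis and vertical above 0.5 rad)).
Of plate1, plate2, plate3, plate4 only 3 to 4 are there at a start; the rules pass over those that are not, and their reading is None.
At some moment in a run one of mallet may be knocked a few centimetres aside while the robot is not near it.
Once in a run the grip may slacken for a moment while it holds something.
It also fails if it takes over 210 s, if anything falls off the work surface, if the arm or the gripper's body presses on something with over 40 N, if the wrist force passes 120 N, or if a joint passes its speed limit or range.

## Working session

There is one attempt and no reset: what is moved stays moved. The work goes in short steps, each a Python script; the robot and the scene stay as the last script left them, time stands still between calls to the robot, and variables do not carry over. Pictures are saved under pics/ and viewed, and the job is handed in when it is done.

```bash
mkdir -p pics; ls
python3 - <<'E'
from plant import *
import cv2
for n in ("top","side","wrist"):
    print(n,camera_model(n))
print(current_position(),current_eef_rot(),current_q())
for n in ("top","side","wrist"):
    cv2.imwrite(f"pics/{n}0.png",camera(n))
print(current_t())
E
```

```text
pics
top {'vertical_fov': 46.724153185499816, 'cx': 318.1430404579669, 'cy': 247.4171003898182, 'xyz': array([ 0.17986482, -0.12577712,  1.66788122]), 'orientation': array([-0.07596717,  0.08004073,  0.70984624, -0.69565853])}
side {'vertical_fov': 45.93849501384757, 'cx': 326.35905910765496, 'cy': 243.32657685019285, 'xyz': array([-0.00770592, -1.02322868,  0.97622911]), 'orientation': array([ 0.40042628, -0.10771067, -0.25987712,  0.8720786 ])}
wrist {'vertical_fov': 65.70646984690485, 'cx': 316.1818992371385, 'cy': 236.5734172302807, 'hand_eye': array([[ 4.45063619e-05, -9.56739722e-01, -2.90945188e-01,
        -7.47809680e-02],
       [ 1.07450347e-03,  2.90945066e-01, -9.56739157e-01,
        -1.42978940e-01],
       [ 9.99999422e-01, -2.70040635e-04,  1.04096906e-03,
         1.22353999e-03],
       [ 0.00000000e+00,  0.00000000e+00,  0.00000000e+00,
         1.00000000e+00]])}
[0.18900742 0.56883616 0.2304092 ] [ 0.69863415 -0.1130562   0.11282408 -0.69742337] [ 1.24997480e+00  3.14254989e-01 -4.80973216e-02  1.21018677e+00
  5.05635654e-05  1.57079188e+00]
0.15
```

View pics/top0.png

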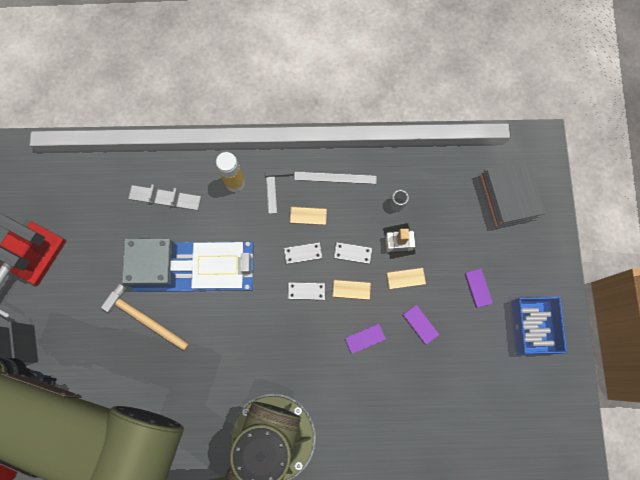

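View pics/side0.png

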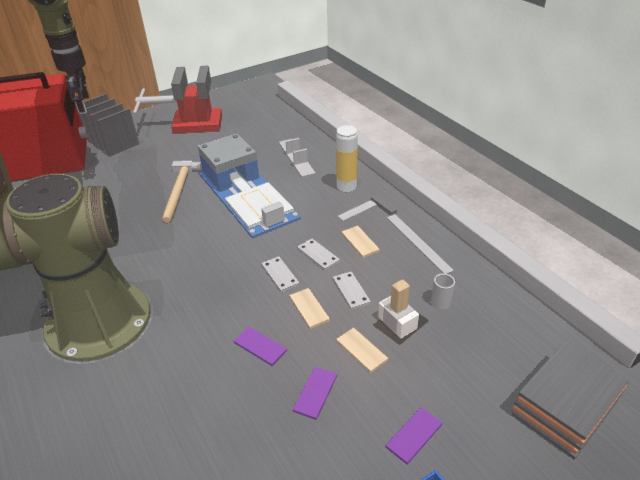

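View pics/wrist0.png

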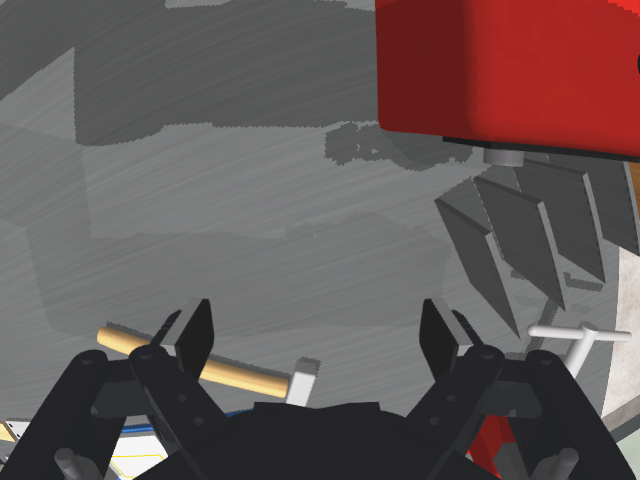

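The candidates in the top view are:
- **Plates:** three grey drilled ones at (303,253), (353,253) and (306,291). No fourth is seen.
- **Separators:** plywood at (308,215), (352,290) and (406,278). The purple look-alikes at (365,338), (421,325) and (479,288) are not meant.
- **Mallet:** the stubby one stands at (401,238). The claw hammer at (145,315) is a look-alike.

Next I'll set up helpers and take an enlarged crop.

```bash
cat > h.py <<'E'
from plant import *
import numpy as np, cv2
from scipy.spatial.transform import Rotation as R
def intr(m): return 240/np.tan(np.radians(m["vertical_fov"])/2)
def campose(n,tcp=None):
    m=camera_model(n)
    if n!="wrist":
        return m,R.from_quat(m["orientation"]).as_matrix(),np.array(m["xyz"])
    p,q=tcp; Rt=R.from_quat(q).as_matrix(); H=m["hand_eye"]
    return m,Rt@H[:3,:3],Rt@H[:3,3]+p
def pix2w(n,uv,z,tcp=None):
    m,Rc,c=campose(n,tcp); f=intr(m); out=[]
    for u,v in np.atleast_2d(uv):
        x=(u-m["cx"]);y=(v-m["cy"])
        if n=="wrist":
            r=np.hypot(x,y);th=r/f;s=np.sin(th)/max(r,1e-9);d=np.array([x*s,-y*s,-np.cos(th)])
        else: d=np.array([x/f,-y/f,-1])
        d=Rc@d; out.append(c+d*(z-c[2])/d[2])
    return np.array(out)
def w2pix(n,P,tcp=None):
    m,Rc,c=campose(n,tcp); f=intr(m)
    q=(np.atleast_2d(P)-c)@Rc
    x,y,z=q[:,0],-q[:,1],-q[:,2]
    if n=="wrist":
        rr=np.hypot(x,y);th=np.arctan2(rr,z);k=f*th/np.maximum(rr,1e-9);return np.c_[m["cx"]+x*k,m["cy"]+y*k]
    return np.c_[m["cx"]+f*x/z,m["cy"]+f*y/z]
def down(phi):
    """tool pointing down (tool y=-z), jaw axis (tool z) along world angle phi"""
    y=np.array([0,0,-1.]);z=np.array([np.cos(phi),np.sin(phi),0]);x=np.cross(y,z)
    return R.from_matrix(np.c_[x,y,z]).as_quat()
def tcp(): return (np.array(current_position()),np.array(current_eef_rot()))
def snap(n,name,crop=None,scale=1):
    t=tcp() if n=="wrist" else None
    im=camera(n)
    np.save(f"pics/{name}.npy",im)
    if t: np.savez(f"pics/{name}_t.npz",p=t[0],q=t[1])
    o=im
    if crop: u0,v0,u1,v1=crop;o=im[v0:v1,u0:u1]
    if scale!=1:o=cv2.resize(o,None,fx=scale,fy=scale,interpolation=cv2.INTER_CUBIC)
    cv2.imwrite(f"pics/{name}.png",o)
    return im,t
E
python3 - <<'E'
from h import *
im=cv2.imread("pics/top0.png")
cv2.imwrite("pics/c1.png",cv2.resize(im[195:315,110:270],None,fx=5,fy=5,interpolation=cv2.INTER_CUBIC))
cv2.imwrite("pics/c2.png",cv2.resize(im[195:315,275:435],None,fx=5,fy=5,interpolation=cv2.INTER_CUBIC))
for nm,uv,z in [("P1",(303,253),.01),("P2",(353,253),.01),("P3",(306,291),.01),("S1",(308,215),.008),("S2",(352,290),.008),("S3",(406,278),.008),("malhead",(401,240),.05),("can",(228,160),.19),("tube",(400,197),.07),("rule",(335,178),0),("bed",(217,265),.024),("housingtop",(147,262),.104),("blk",(245,263),.065)]:
    print(nm,pix2w("top",uv,z)[0].round(3))
print(down(0))
E
```

```text
P1 [ 0.536 -0.093  0.01 ]
P2 [ 0.533 -0.245  0.01 ]
P3 [ 0.419 -0.1    0.01 ]
S1 [ 0.656 -0.11   0.008]
S2 [ 0.419 -0.238  0.008]
S3 [ 0.453 -0.403  0.008]
malhead [ 0.561 -0.388  0.05 ]
can [0.77  0.112 0.19 ]
tube [ 0.69  -0.388  0.07 ]
rule [ 0.779 -0.197  0.   ]
bed [0.501 0.166 0.024]
housingtop [0.498 0.353 0.104]
blk [0.497 0.077 0.065]
[ 0.5 -0.5  0.5 -0.5]
```

View pics/c1.png

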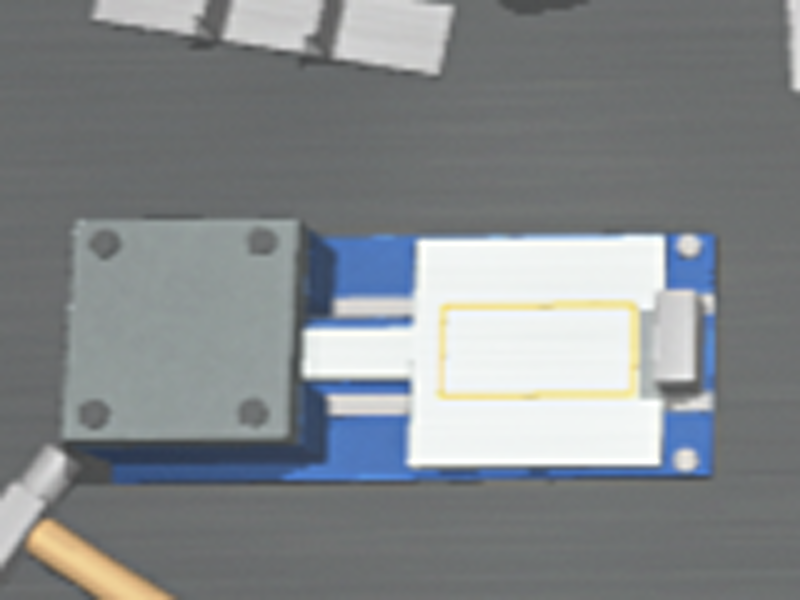

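View pics/c2.png

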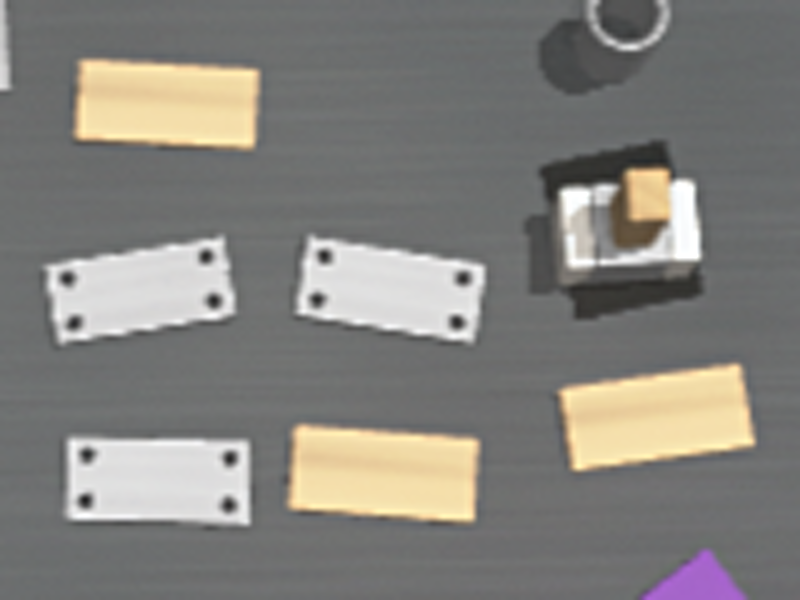

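```bash
cat > meas.py <<'E'
from h import *
def rect(corn,u0,v0,z,s=5):
    c=np.array(corn,float);uv=np.c_[u0+(c[:,0]+.5)/s-.5,v0+(c[:,1]+.5)/s-.5]
    w=pix2w("top",uv,z)[:,:2]
    ctr=w.mean(0); lx=((w[1]-w[0])+(w[2]-w[3]))/2; ly=((w[3]-w[0])+(w[2]-w[1]))/2
    return ctr,np.arctan2(lx[1],lx[0]),np.linalg.norm(lx),np.linalg.norm(ly),np.arctan2(ly[1],ly[0])
E
python3 - <<'E'
from meas import *
D={"P1":([(45,266),(223,237),(236,316),(58,343)],275,.01),
"P2":([(309,235),(486,264),(474,343),(296,313)],275,.01),
"P3":([(68,437),(250,441),(250,524),(66,521)],275,.01),
"S1":([(79,60),(260,69),(255,149),(75,140)],275,.008),
"S2":([(294,425),(480,438),(476,521),(289,508)],275,.008),
"S3":([(559,388),(740,364),(756,446),(574,470)],275,.008),
"outl":([(441,306),(637,302),(634,396),(440,397)],110,.024),
"bed":([(416,240),(664,236),(661,466),(408,466)],110,.024),
"hous":([(77,221),(301,219),(293,440),(64,440)],110,.104),
"blk":([(662,290),(698,291),(697,390),(658,381)],110,.065),
"head":([(558,188),(694,181),(699,264),(560,272)],275,.05),
"hand":([(625,170),(668,168),(670,220),(629,221)],275,.122),
"pad":([(542,165),(664,143),(703,292),(577,318)],275,.004)}
for k,(c,u,z) in D.items():
    r=rect(c,u,195,z); print(k,r[0].round(4),"ang %.1f len %.4f %.4f perp %.1f"%(np.degrees(r[1]),r[2],r[3],np.degrees(r[4])))
E
```

```text
P1 [ 0.5369 -0.0919] ang -82.0 len 0.1099 0.0494 perp -171.6
P2 [ 0.5349 -0.2448] ang -100.8 len 0.1097 0.0497 perp 169.2
P3 [ 0.4197 -0.1009] ang -92.3 len 0.1100 0.0506 perp 178.4
S1 [ 0.655  -0.1101] ang -94.1 len 0.1121 0.0516 perp 175.9
S2 [ 0.422  -0.2372] ang -95.2 len 0.1125 0.0505 perp 175.0
S3 [ 0.4528 -0.4034] ang -83.6 len 0.1114 0.0508 perp -172.5
outl [0.5022 0.1657] ang -90.4 len 0.1173 0.0567 perp 179.9
bed [0.5017 0.1661] ang -90.7 len 0.1506 0.1397 perp 179.7
hous [0.5028 0.3546] ang -90.9 len 0.1297 0.1286 perp -180.0
blk [0.4998 0.0759] ang -98.8 len 0.0223 0.0569 perp 179.0
head [ 0.5618 -0.385 ] ang -87.9 len 0.0827 0.0514 perp 179.3
hand [ 0.5631 -0.3861] ang -89.0 len 0.0242 0.0305 perp -179.9
pad [ 0.5709 -0.3884] ang -80.0 len 0.0784 0.0976 perp -169.5
```

```bash
cat >> h.py <<'E'
def ori(p,phi):
    """pick of the two equivalent jaw orientations; smaller |q6|"""
    best=None
    for k in (0,np.pi):
        q=down(phi+k); s=ik(list(p),list(q))
        if s is not None and (best is None or abs(s[5])<abs(best[0][5])): best=(s,q)
    return best
def hover(xy,phi,z):
    s,q=ori((xy[0],xy[1],z),phi)
    move_ptp([xy[0],xy[1],z],q.tolist()); return q
E
python3 - <<'E'
from h import *
p=(0.5369,-.0919)
q=hover(p,np.radians(8.2),0.2)
print(current_q(),current_t())
gripper_to(0.064); print(current_grip_width())
snap("wrist","w1"); print(tcp())
t=tcp()
print(w2pix("wrist",[[p[0],p[1],.01]],t), current_force())
E
```

```text
[-1.68275084e-01  2.24771658e-01 -2.36163034e-01  1.10978409e+00
  2.05333611e-04  1.25818705e+00] 2.7917
0.06410195804849883
(array([ 0.53691411, -0.09173524,  0.19996071]), array([ 0.53455141, -0.46291074,  0.46287078, -0.53452696]))
[[316.34544514 209.58114638]] [-0.50251625 -0.11748934 -0.42949   ]
```

View pics/w1.png

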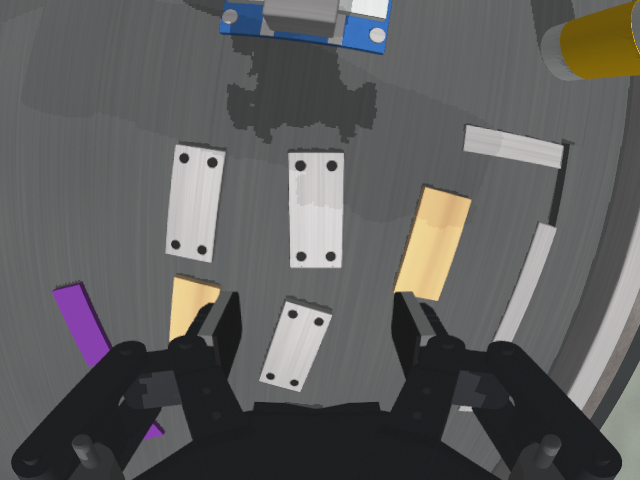

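The wrist view shows P1 centred at about (316,209), where the model predicted it. So I'll descend with a force guard.

Run:
```python
from h import *
p=(0.5369,-.0919)
move_l([*p,.03])
r=move_l([*p,-.008],max_speed=.02,max_force=5)
z0=current_position()[2]; print(r,z0,current_force())
move_l([*p,z0+.004],max_speed=.03)
gripper_to(0.04); print(current_grip_width(),current_position(),current_force(),current_t())
```

```text
True -0.006032653446003303 [-0.565503   -0.65143401  4.9600015 ]
0.04835901209616264 [ 0.53678991 -0.09197295 -0.00168998] [-1.01900587  0.57488611  5.97566947] 6.7
```

```bash
cat >> h.py <<'E'
BED=np.array([0.5019,0.1659]); BA=np.radians(89.6)
def carry_place(zbot,pickz,dx=0,dy=0):
    """lift, carry over the bed and set down; zbot=height of surface"""
    x,y,z=current_position()
    move_l([x,y,.16],max_speed=.12)
    w=current_grip_width(); print("lift w",w,current_force().round(2) if hasattr(current_force(),'round') else current_force())
    c=BED+[dx,dy]
    q=hover(c,BA-np.pi/2,.18)
    print("over w",current_grip_width(),"q6",current_q()[5])
    move_l([*c,zbot+pickz+.012],max_speed=.12)
    pause(.2)
    r=move_l([*c,zbot+pickz-.004],max_speed=.015,max_force=3.5)
    print("contact",r,current_position(),"rel",current_position()[2]-zbot-pickz,"w",current_grip_width())
def release(op=.066):
    gripper_to(op)
    x,y,z=current_position()
    move_l([x,y,.2],max_speed=.15)
def pick(xy,phi,zt,op=.064,hz=.1):
    q=hover(xy,phi,hz); 
    gripper_to(op)
    move_l([*xy,zt+.02],max_speed=.15)
    r=move_l([*xy,zt],max_speed=.03,max_force=8)
    gripper_to(.03); print("pick",r,current_grip_width(),current_position()[2],current_force(),current_t())
E
python3 - <<'E'
from h import *
carry_place(.024,-.0017)
snap("wrist","w2"); snap("side","s2",(180,100,340,260),4)
print(current_force(),current_t())
E
```

```text
lift w 0.048195954500901216 [ 0.74  0.83 -4.62]
over w 0.04763103597959396 q6 -1.2441833805494569
contact True [0.50180289 0.16584798 0.02238788] rel 8.787878335379785e-05 w 0.04814772170522583
[-1.62751457  0.22171333  6.23572616] 12.775
```

View pics/w2.png

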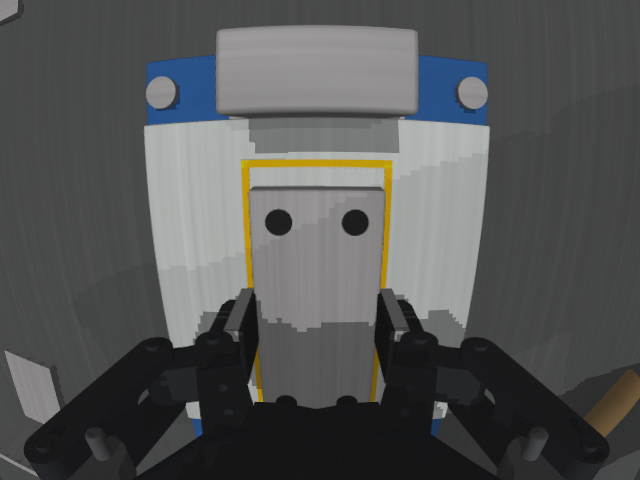

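View pics/s2.png

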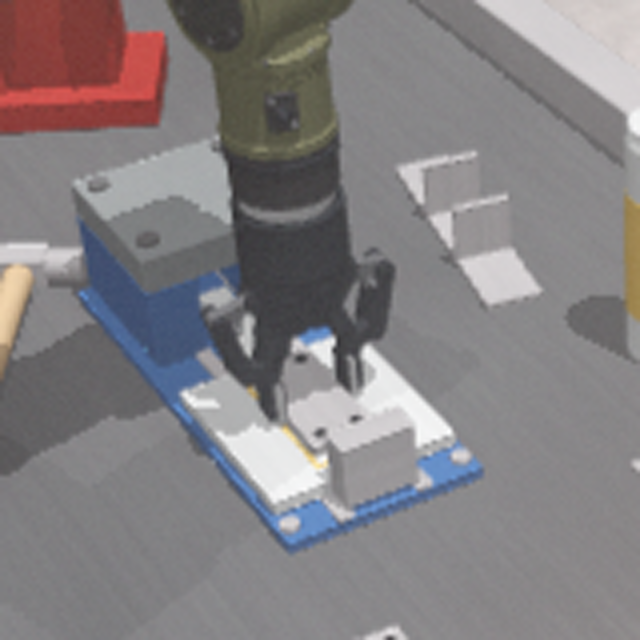

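The plate is on the bed but short of the outline at the block end: its edge is at row 188 and the outline's inner edge at row 167. I'll measure that gap.

Run:
```python
from h import *
t=tcp()
print("plate top edge",pix2w("wrist",[(252,190),(383,190)],.034,t))
print("outl inner",pix2w("wrist",[(250,167),(385,167)],.024,t))
print("block back-front top",pix2w("wrist",[(217,110),(418,110)],.065,t))
print("bed edge",pix2w("wrist",[(146,126),(489,126)],.024,t))
```

```text
plate top edge [[0.52435612 0.1150518  0.034     ]
 [0.47704147 0.11537727 0.034     ]]
outl inner [[0.52654784 0.10771096 0.024     ]
 [0.47466531 0.10805742 0.024     ]]
block back-front top [[0.5279141  0.08732925 0.065     ]
 [0.47336246 0.08766539 0.065     ]]
bed edge [[0.56936207 0.08890584 0.024     ]
 [0.43135593 0.08976721 0.024     ]]
```

```bash
cat >> h.py <<'E'
def shift(dx,dy,lift=.005):
    x,y,z=current_position()
    move_l([x,y,z+lift],max_speed=.03)
    move_l([x+dx,y+dy,z+lift],max_speed=.03); pause(.2)
    r=move_l([x+dx,y+dy,z-.003],max_speed=.015,max_force=3.5)
    print("shift",r,current_position()-np.array([x,y,z]),current_grip_width())
E
python3 - <<'E'
from h import *
shift(0,-.0068)
snap("wrist","w3",(140,0,500,240),2)
print(tcp())
E
```

```text
shift True [ 1.58071112e-04 -6.70463847e-03  5.24683159e-05] 0.04743395848881408
(array([0.50191492, 0.15914512, 0.02239743]), array([-0.50129121, -0.49733164,  0.49919849,  0.50216454]))
```

View pics/w3.png

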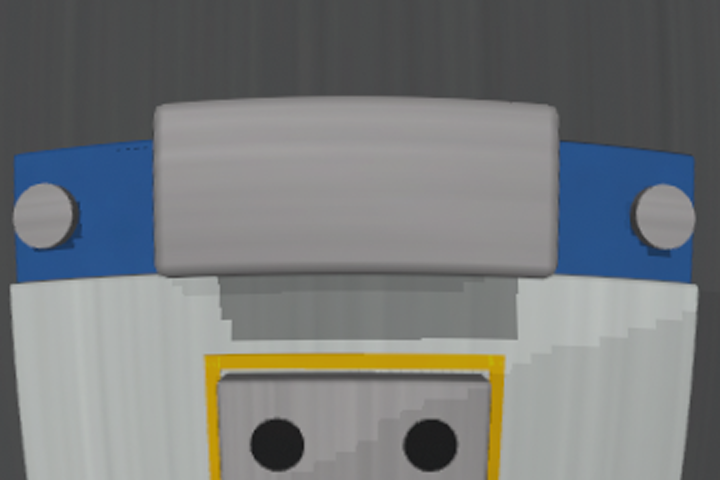

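Run:
```python
from h import *
t=tcp()
print("plate",pix2w("wrist",[(140+220/2,190),(140+489/2,190)],.034,t)[:,:2])
print("plate bottom far",pix2w("wrist",[(140+220/2,187),(140+489/2,187)],.024,t)[:,:2])
print("outl",pix2w("wrist",[(140+218/2,184),(140+490/2,184)],.024,t)[:,:2])
release()
snap("top","t3",(110,195,270,315),5)
print(current_t())
```

```text
plate [[0.52529179 0.10834863]
 [0.47664896 0.10870285]]
plate bottom far [[0.52703779 0.10883528]
 [0.47478335 0.10921355]]
outl [[0.52738255 0.10764473]
 [0.47462045 0.10802784]]
15.8667
```

View pics/t3.png

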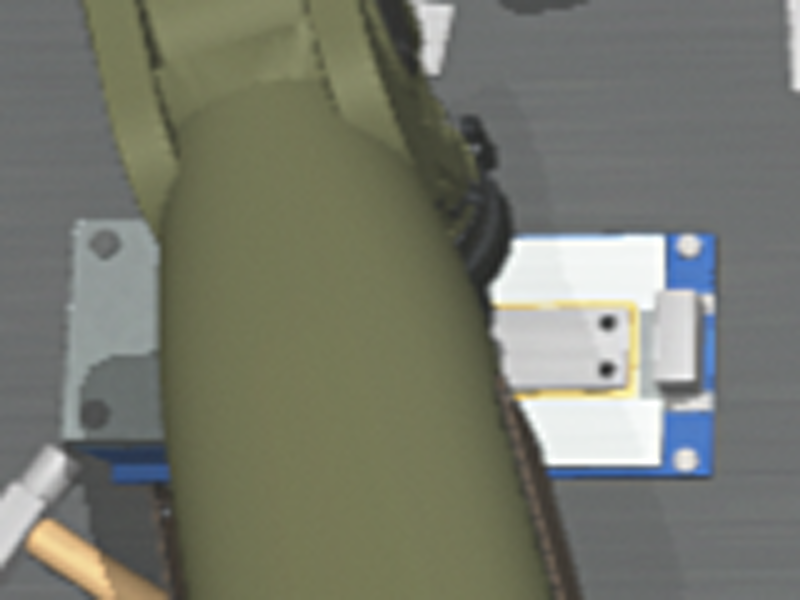

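Plate 1 is now within about 1 mm of the outline. The top camera reads y about 3.5 mm too high for both the plate and the bed, so I'll correct for that. Separator S1 is next.

```bash
sed -i 's/^BED=.*; BA/BED=np.array([0.5010,0.1627]); BA/' h.py
python3 - <<'E'
from h import *
pick((.654,-.1136),np.radians(-4.1),0.0)
carry_place(.034,0.0)
snap("wrist","w4",(140,0,500,240),2)
E
```

```text
pick False 0.04745077872673656 0.0008074206218194394 [-0.39004163 -0.290855    5.69154132] 20.1917
lift w 0.04795622125307571 [-0.74  0.9  -0.4 ]
over w 0.047471588821250216 q6 -1.2494362343802659
contact True [0.50089064 0.16267092 0.03475866] rel 0.000758664274849899 w 0.04741617340608826
```

View pics/w4.png

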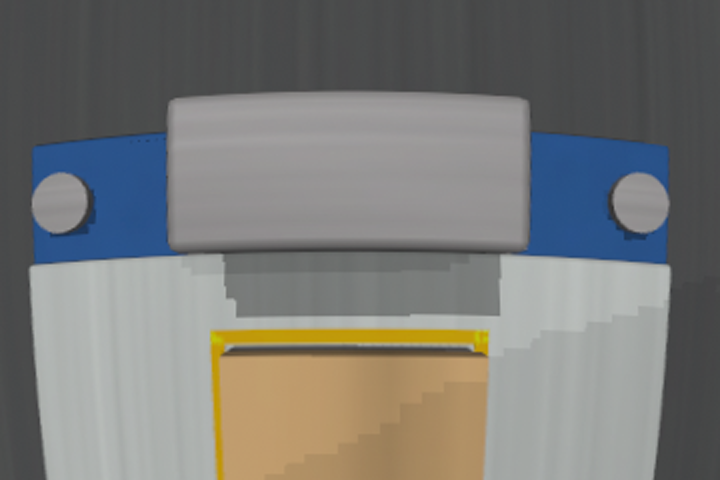

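```bash
cat >> h.py <<'E'
def cw(pts,z,t,u0=140,v0=0,s=2):
    return pix2w("wrist",[(u0+(a+.5)/s-.5,v0+(b+.5)/s-.5) for a,b in pts],z,t)[:,:2].round(4)
E
python3 - <<'E'
from h import *
t=tcp()
print("sep",cw([(221,356),(488,355)],.042,t))
print("outl",cw([(219,343),(482,343)],.024,t))
print("bed edge",cw([(31,266),(669,266)],.024,t), "block",cw([(168,247),(529,247)],.065,t))
E
```

```text
sep [[0.5248 0.108 ]
 [0.4752 0.1081]]
outl [[0.5283 0.1076]
 [0.4733 0.108 ]]
bed edge [[0.5701 0.0888]
 [0.4316 0.0899]] block [[0.5283 0.0877]
 [0.4734 0.0882]]
```

S1 is aligned within about 1 mm. I'll release it and fetch plate P3.

Run:
```python
from h import *
release()
pick((.4187,-.1044),np.radians(-1.9),0.0)
carry_place(.042,0.0)
snap("wrist","w5",(140,0,500,240),2)
```

```text
pick False 0.047519413952921745 0.0006718538512383125 [-1.00027298 -0.26588317  7.20717239] 32.075
lift w 0.048027852373663284 [ 0.41 -0.03 -3.52]
over w 0.04798660035008766 q6 -1.2494681228301767
contact True [0.50087669 0.16266514 0.04273286] rel 0.0007328604866220154 w 0.04797205450506074
```

View pics/w5.png

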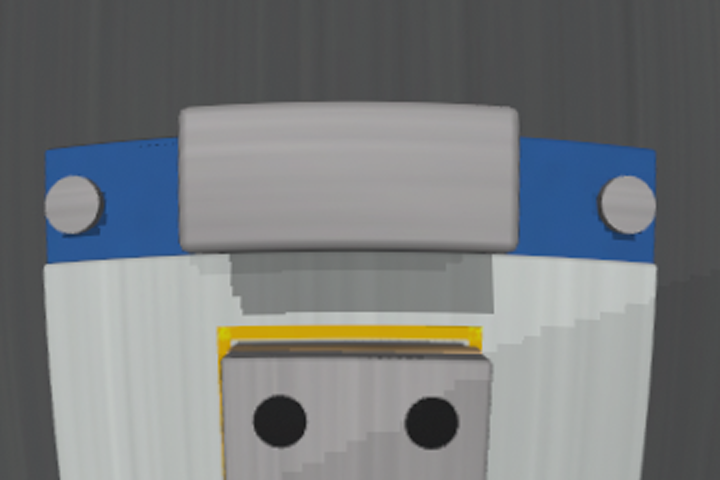

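Run:
```python
from h import *
t=tcp()
print("plate",cw([(223,360),(491,361)],.052,t))
print("outl",cw([(228,339),(475,339)],.024,t))
print("bed edge",cw([(45,265),(656,265)],.024,t), "block",cw([(180,248),(518,248)],.065,t))
print(current_t())
```

```text
plate [[0.524  0.1085]
 [0.475  0.109 ]]
outl [[0.5277 0.1077]
 [0.4734 0.1081]]
bed edge [[0.57   0.0888]
 [0.4313 0.0898]] block [[0.5283 0.0878]
 [0.4733 0.0883]]
37.975
```

Plate 2 of the stack is within about 1 mm. S2 is next.

Run:
```python
from h import *
release()
pick((.421,-.2407),np.radians(-5.1),0.0)
carry_place(.052,0.0,dx=.0008)
snap("wrist","w6",(140,0,500,240),2)
t=tcp()
```

```text
pick False 0.047496942246850984 0.0006830047772612736 [-1.6109556   0.99130513  6.55179027] 43.5667
lift w 0.04794085423998693 [ 0.64 -0.12 -0.44]
over w 0.04739547772023822 q6 -1.2498642082329035
contact True [0.50165378 0.16266822 0.05271116] rel 0.0007111586030217956 w 0.04777308557966996
```

View pics/w6.png

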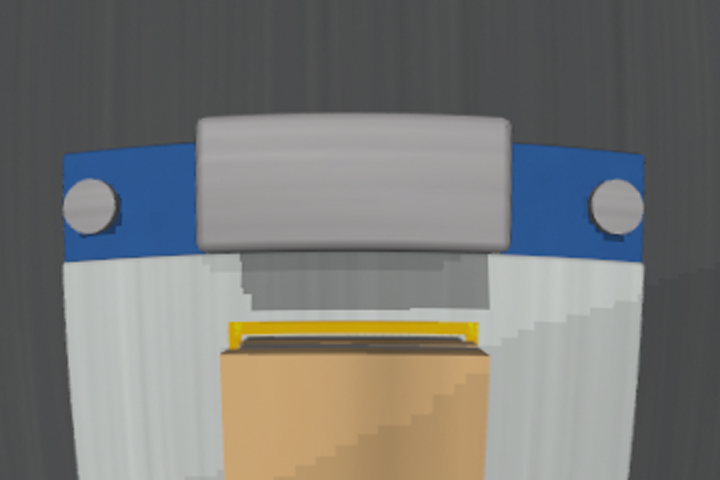

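Run:
```python
from h import *
t=tcp()
print("sep",cw([(222,355),(489,355)],.060,t))
print("outl",cw([(237,334),(471,334)],.024,t))
print("bed edge",cw([(64,263),(644,263)],.024,t), "block",cw([(197,248),(510,248)],.065,t))
release()
pick((.534,-.2483),np.radians(-10.8),0.0)
carry_place(.060,0.0,dx=.0008)
snap("wrist","w7",(140,0,500,240),2)
print(current_t())
```

```text
sep [[0.5253 0.1078]
 [0.4758 0.1081]]
outl [[0.528  0.1077]
 [0.4736 0.1081]]
bed edge [[0.5701 0.0886]
 [0.4311 0.0896]] block [[0.5283 0.0878]
 [0.4733 0.0882]]
pick False 0.04784968012160861 0.0006971724415071566 [-0.26674856  0.81272625  5.11210572] 54.8667
lift w 0.04777871525772967 [-0.36  0.25 -4.91]
over w 0.04783411126545273 q6 -1.2499092615833176
contact True [0.50167051 0.16266011 0.06064561] rel 0.000645608861009464 w 0.04790538840819964
60.6
```

View pics/w7.png

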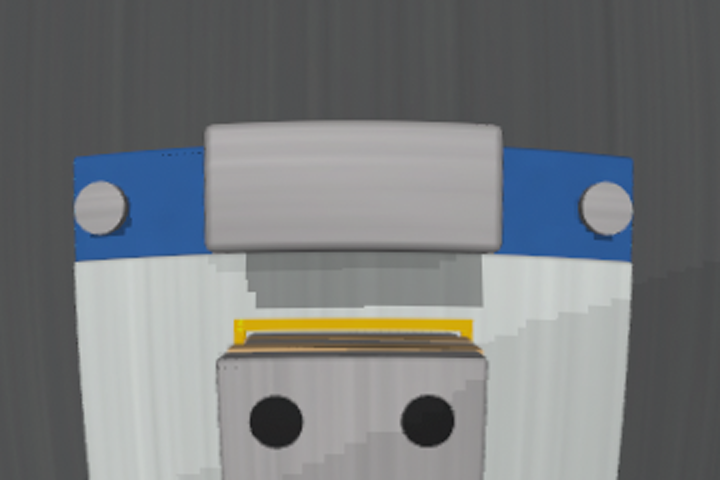

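Run:
```python
from h import *
print("plate",cw([(218,362),(486,362)],.070,tcp()))
release()
hover((.56,-.30),np.radians(0),.3)
snap("wrist","w8"); print(tcp(),current_q())
snap("top","t8",(110,195,270,315),5)
im=np.load("pics/t8.npy"); cv2.imwrite("pics/t8b.png",cv2.resize(im[195:315,300:460],None,fx=5,fy=5,interpolation=cv2.INTER_CUBIC))
print(current_t())
```

```text
plate [[0.5258 0.1088]
 [0.4768 0.1091]]
(array([ 0.56013664, -0.29929401,  0.29971875]), array([-0.50033103,  0.49985876, -0.49947299,  0.50033669])) [-4.90814023e-01  3.69135930e-01  1.84380341e-01  1.38656059e+00
  1.65714747e-04  1.07864629e+00]
64.1083
```

View pics/w8.png

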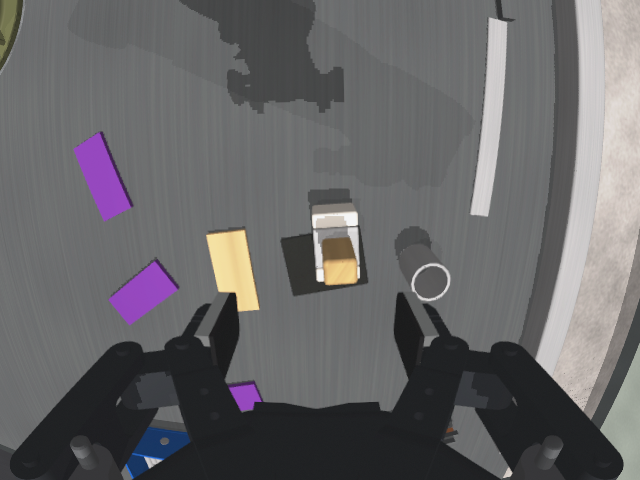

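View pics/t8.png

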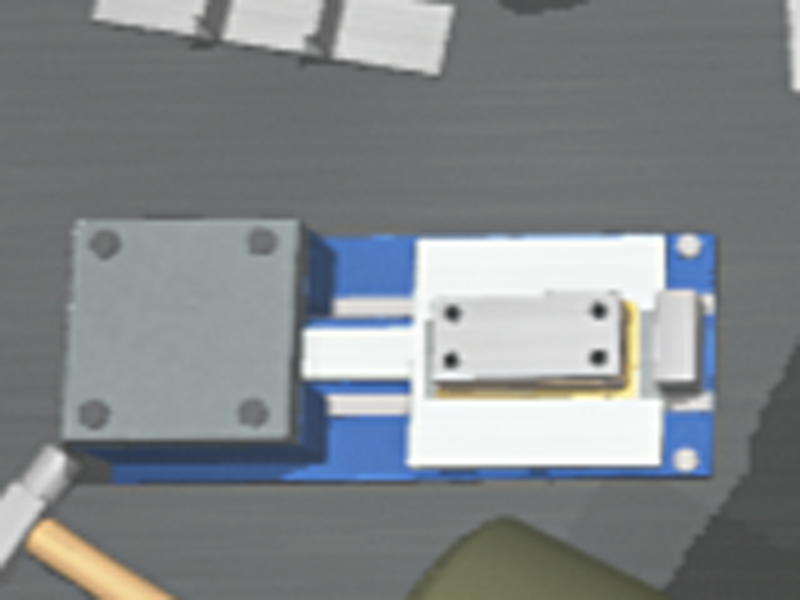

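View pics/t8b.png

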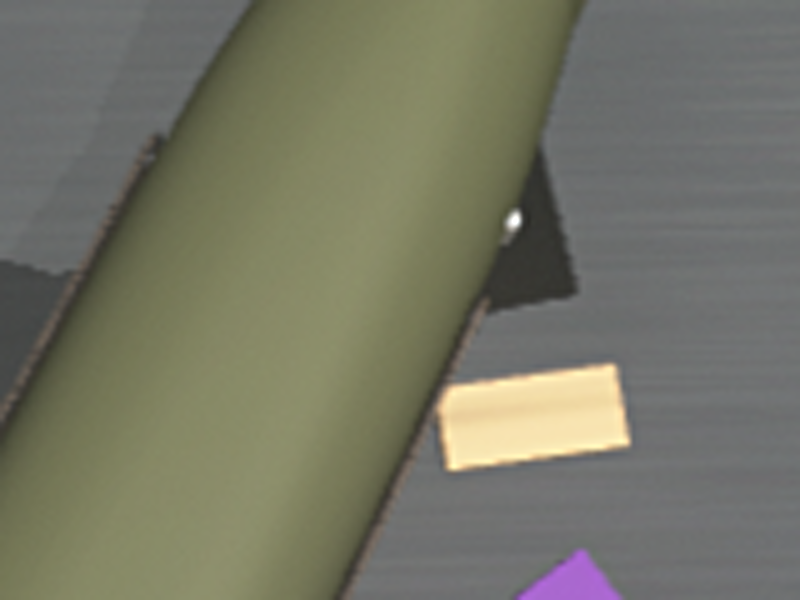

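The top crop shows the stack square on the sled. The wrist view shows the mallet knocked a few centimetres along +y, standing half off the pad, with the handle top at about (340,272). I'll measure its new pose.

Run:
```python
from h import *
im=np.load("pics/w8.npy")
cv2.imwrite("pics/w8c.png",cv2.resize(im[180:310,265:385],None,fx=4.5,fy=4.5,interpolation=cv2.INTER_CUBIC))
```

```text
(no output)
```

View pics/w8c.png

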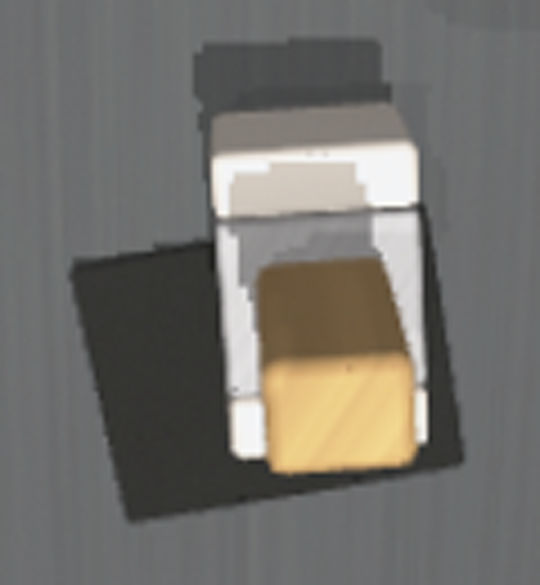

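```bash
cat > m.py <<'E'
from h import *
def rep(name,D,u0,v0,s):
    d=np.load(f"pics/{name}_t.npz");t=(d["p"],d["q"])
    for k,(pts,z) in D.items():
        w=cw(pts,z,t,u0,v0,s); print(k,w.tolist(),"c",w.mean(0).round(4), "angs",[round(float(np.degrees(np.arctan2(*(w[(i+1)%len(w)]-w[i])[::-1]))),1) for i in range(len(w))],"len",[round(float(np.linalg.norm(w[(i+1)%len(w)]-w[i])),4) for i in range(len(w))])
E
python3 - <<'E'
from m import *
rep("w8",{"pad":([(73,261),(463,461)],.004),"padL":([(73,261),(130,521),(463,461)],.004),"head":([(213,153),(417,143),(428,442),(230,457)],.054),"hand":([(265,358),(413,352),(415,468),(270,474)],.126)},265,180,4.5)
E
```

```text
pad [[0.5159, -0.359], [0.6263, -0.4192]] c [ 0.5711 -0.3891] angs [-28.6, 151.4] len [0.1257, 0.1257]
padL [[0.5159, -0.359], [0.53, -0.4382], [0.6263, -0.4192]] c [ 0.5574 -0.4055] angs [-79.9, 11.2, 151.4] len [0.0804, 0.0982, 0.1257]
head [[0.5551, -0.3166], [0.6039, -0.3139], [0.6095, -0.3915], [0.5592, -0.3955]] c [ 0.5819 -0.3544] angs [3.2, -85.9, -175.5, 93.0] len [0.0489, 0.0778, 0.0505, 0.079]
hand [[0.5664, -0.3419], [0.5964, -0.3406], [0.5978, -0.3664], [0.5677, -0.3676]] c [ 0.5821 -0.3541] angs [2.5, -86.9, -177.7, 92.9] len [0.03, 0.0258, 0.0301, 0.0257]
```

The mallet stands on the pad at (0.582, -0.354), head axis at 93.3°. The pad centre is (0.571, -0.389). I'll grip the handle with the jaws along the head axis.

Run:
```python
from h import *
p=(.582,-.3543)
q=hover(p,np.radians(93.3),.22); print(current_q())
gripper_to(.065)
move_l([*p,.10],max_speed=.12)
r=move_l([*p,.080],max_speed=.04,max_force=6); print(r,current_position())
gripper_to(.005); print(current_grip_width(),current_force())
move_l([*p,.21],max_speed=.1); print(current_grip_width(),current_force(),current_t())
snap("wrist","w9"); snap("side","s9")
```

```text
[-5.46521242e-01  4.75070651e-01  1.62679132e-01  1.25814519e+00
 -5.64881738e-06 -6.03782510e-01]
False [ 0.58194031 -0.35425935  0.07983584]
0.02575290582645769 [ 0.62019142 -1.08474205  1.65824555]
0.02515748868838832 [-0.48898342  0.46286035 -4.11109443] 69.5
```

View pics/w9.png

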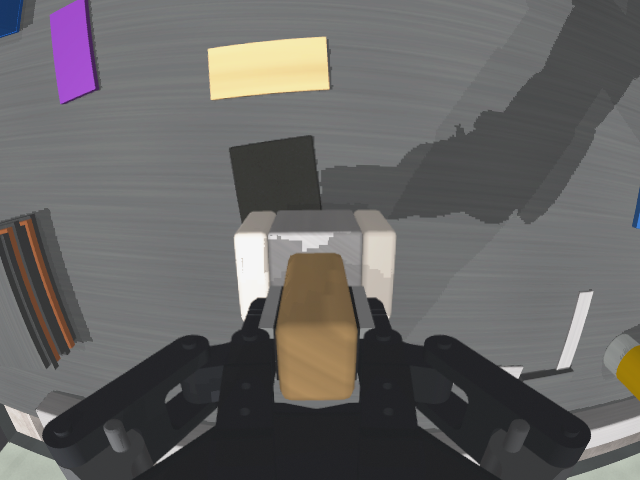

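View pics/s9.png

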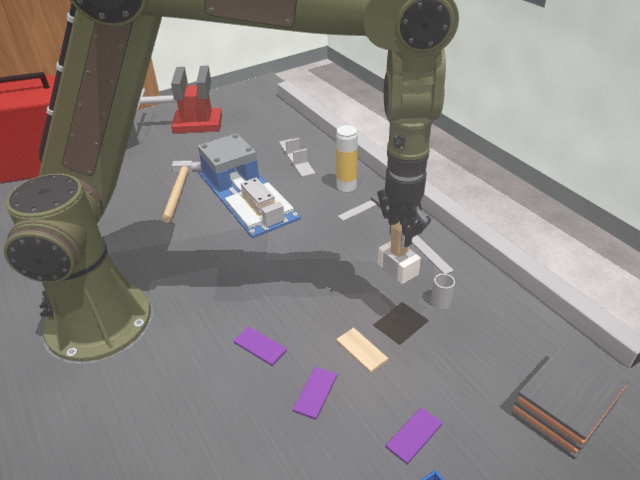

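The mallet is held upright and square in the jaws. I'll carry it to just behind the strike block.

Run:
```python
from h import *
a=(.501,-.03)
q=hover(a,BA,.21); print(current_q()[5],current_grip_width())
move_l([*a,.095],max_speed=.12); pause(.3)
print(current_force(),current_grip_width())
r=move_l([.501,.012,.095],max_speed=.06,max_force=5); print(r,current_position(),current_force())
snap("side","s10",(180,100,340,260),4); snap("wrist","w10"); print(current_t())
```

```text
-0.05316299359626604 0.02511823744627841
[-0.72161208 -0.30076406 -5.78070148] 0.025315898497344745
False [0.50097665 0.01192875 0.09496949] [-0.07929073 -0.28804314 -3.96793443]
73.225
```

View pics/s10.png

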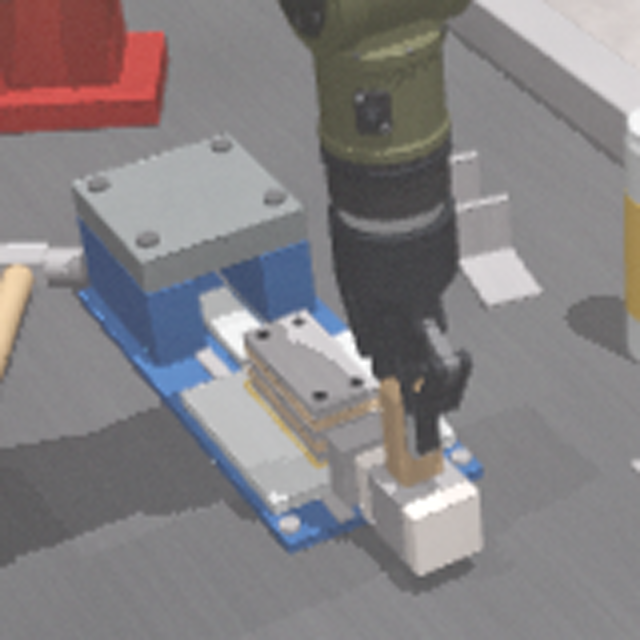

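View pics/w10.png

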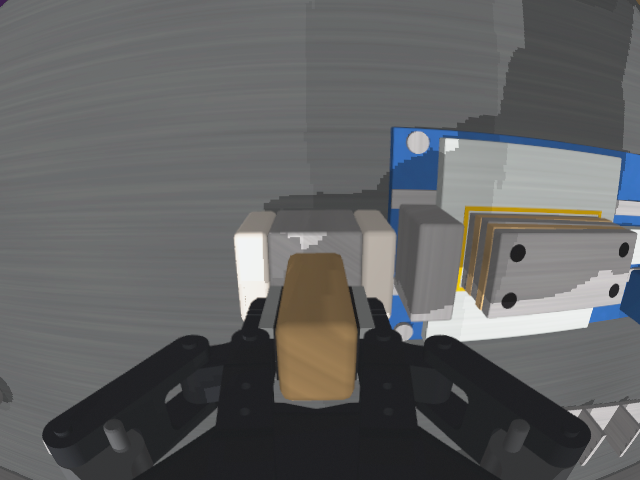

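The head faces the block squarely, about 10 mm away. Now slow guarded pushes.

Run:
```python
from h import *
y=current_position()[1]
for i in range(10):
    y+=.010
    r=move_l([.501,y,.095],max_speed=.015,max_force=18)
    print(r,current_position().round(4),current_force().round(2),round(current_grip_width(),4))
    if r: break
snap("wrist","w11"); snap("side","s11",(180,100,340,260),4);print(current_t())
```

```text
False [0.501  0.0217 0.095 ] [-0.21 -0.47 -4.91] 0.0255
False [0.501  0.0302 0.0951] [-0.83 -4.99 -2.78] 0.0255
False [0.501  0.0402 0.0951] [-0.13 -6.37 -2.29] 0.0254
False [0.5011 0.0502 0.0951] [ 0.09 -4.14 -3.81] 0.0255
False [0.5012 0.0602 0.0952] [ 0.47 -5.24 -3.31] 0.0255
False [0.5012 0.0696 0.0952] [-0.91 -6.71 -2.41] 0.0252
True [0.5003 0.0698 0.0949] [ 1.05 -2.72 -4.52] 0.0256
78.6333
```

View pics/w11.png

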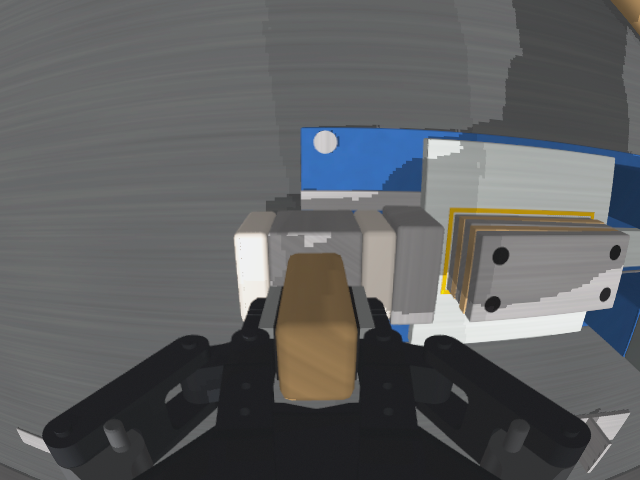

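View pics/s11.png

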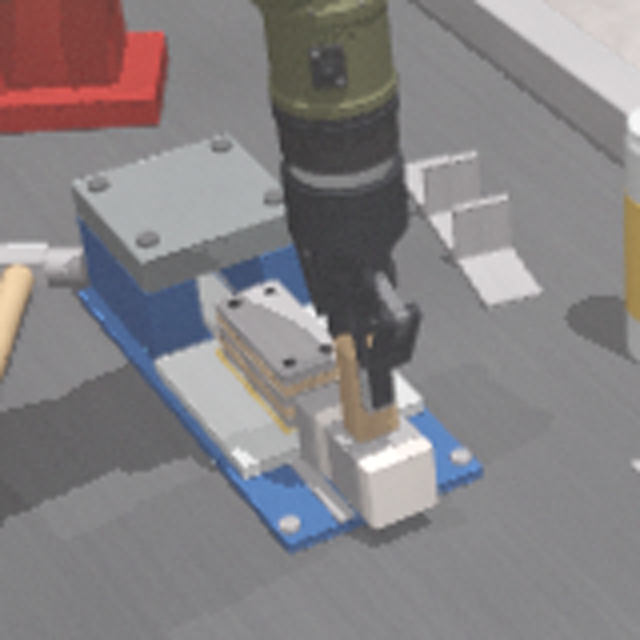

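The sled moved about 47 mm, then the force rose. One more gentle push should confirm the stop.

Run:
```python
from h import *
for f in (18,25):
    x,y,z=current_position()
    r=move_l([.501,y+.008,.095],max_speed=.01,max_force=f)
    print(r,current_position().round(4),current_force().round(2)); pause(.3); print(current_position().round(4),current_force().round(2))
x,y,z=current_position()
move_l([.501,y-.03,.095],max_speed=.06)
move_l([.501,y-.045,.21],max_speed=.12)
print(current_grip_width(),current_t())
snap("wrist","w12")
```

```text
True [0.4987 0.0702 0.0939] [-0.01 -1.29 -4.9 ]
[0.4979 0.07   0.0932] [-0.01  0.48 -4.78]
False [0.4982 0.0712 0.0941] [ -5.41 -20.73  -1.36]
[0.4982 0.0712 0.0942] [ -5.27 -21.12  -1.64]
0.025527894700121265 82.725
```

View pics/w12.png

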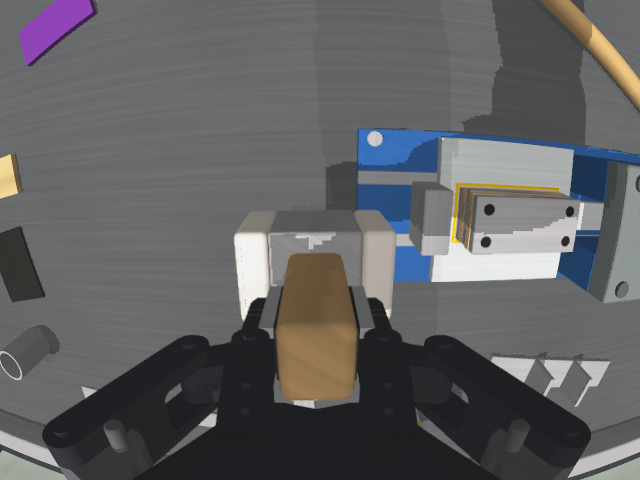

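The sled held still under 21 N, well above its 6 N sliding friction, so it is home, and the stack still looks square. Next the mallet goes back on its pad.

Run:
```python
from h import *
a=(.571,-.389)
hover(a,np.radians(97),.22); print(current_grip_width(),current_q()[5])
move_l([*a,.095],max_speed=.12); pause(.3)
r=move_l([*a,.074],max_speed=.015,max_force=4); print(r,current_position(),current_force(),current_grip_width())
snap("side","s13",(330,200,490,360),4)
```

```text
0.025457178260561986 -0.7199169766132815
True [ 0.57103701 -0.38909863  0.0806167 ] [0.70483275 0.37714629 5.48569869] 0.025158597487099227
```

View pics/s13.png

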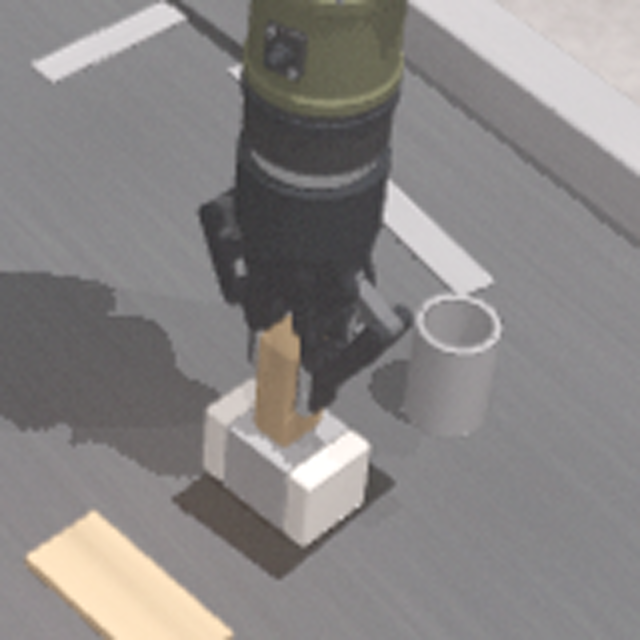

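It is standing on the pad. I'll release, retreat and check everything.

Run:
```python
from h import *
gripper_to(.066)
x,y,z=current_position(); move_l([x,y,.24],max_speed=.12)
hover((.45,.0),np.radians(90),.32)
snap("wrist","w14")
move_joints([1.25,0.314,-0.047,1.21,0,1.571])
snap("top","t14")
im=np.load("pics/t14.npy"); r=lambda a:cv2.resize(a,None,fx=5,fy=5,interpolation=cv2.INTER_CUBIC)
cv2.imwrite("pics/t14a.png",r(im[195:315,110:270]));cv2.imwrite("pics/t14b.png",r(im[195:315,300:460]))
snap("side","s14")
print(current_t())
```

```text
92.7083
```

View pics/t14a.png

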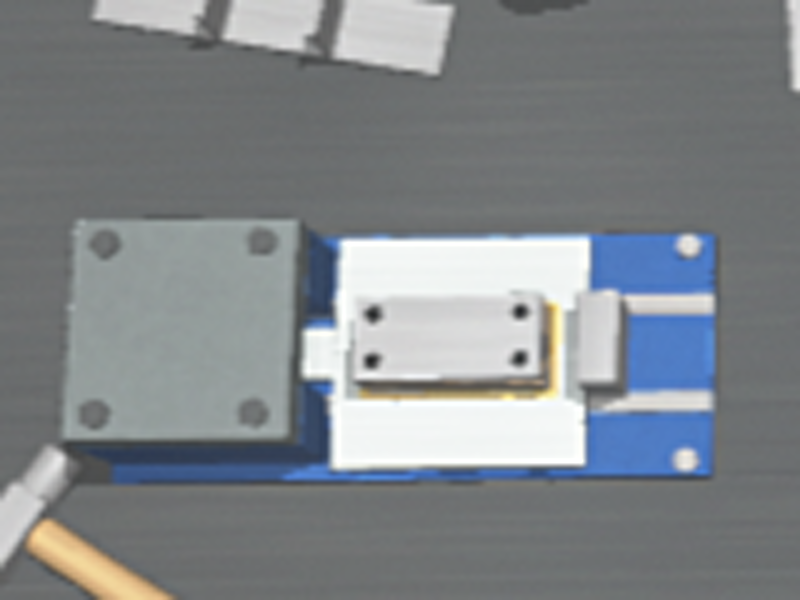

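View pics/t14b.png

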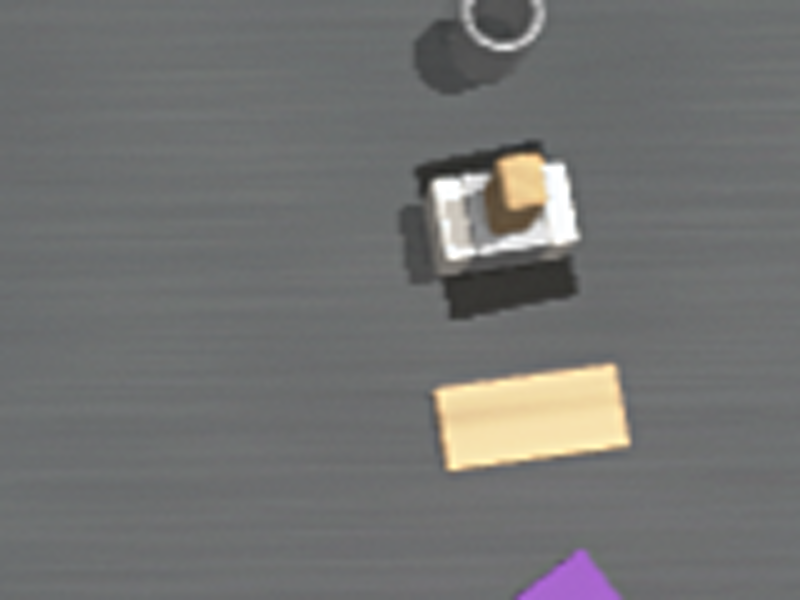

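View pics/s14.png

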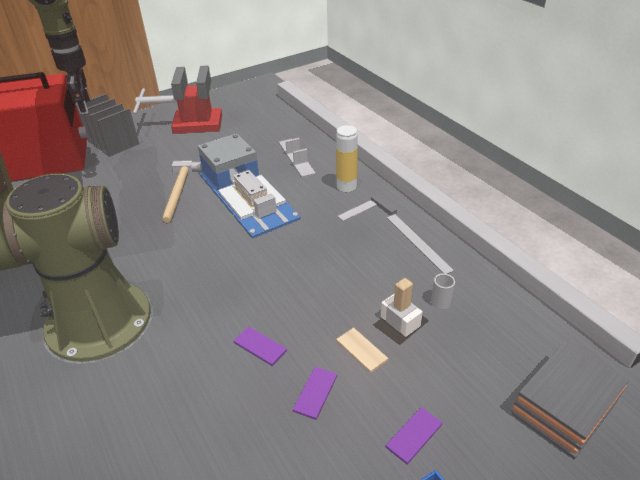

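Run:
```python
from meas import *
D={"bed":([(340,239),(591,237),(585,467),(330,468)],110,.024),
"top plate":([(358,296),(545,293),(543,381),(355,382)],110,.070),
"hous":([(77,221),(301,219),(293,440),(64,440)],110,.104),
"head":([(428,182),(564,163),(579,241),(437,262)],300,.054),
"hand":([(498,158),(542,153),(546,204),(504,209)],300,.126),
"pad":([(417,165),(539,143),(578,292),(452,318)],300,.004)}
for k,(c,u,z) in D.items():
    r=rect(c,u,195,z); print(k,r[0].round(4),"ang %.1f len %.4f %.4f perp %.1f"%(np.degrees(r[1]),r[2],r[3],np.degrees(r[4])))
# strip -y end at z=.01
print("strip end",pix2w("top",[(110+714.5/5-.4,195+355/5-.4)],.01))
```

```text
bed [0.5021 0.2116] ang -90.8 len 0.1521 0.1406 perp 179.5
top plate [0.5015 0.209 ] ang -90.5 len 0.1097 0.0519 perp 179.9
hous [0.5028 0.3546] ang -90.9 len 0.1297 0.1286 perp -180.0
head [ 0.5696 -0.3844] ang -82.8 len 0.0845 0.0490 perp -174.6
hand [ 0.5702 -0.3856] ang -84.3 len 0.0249 0.0302 perp -177.7
pad [ 0.5709 -0.3884] ang -80.0 len 0.0784 0.0976 perp -169.5
strip end [[0.49976107 0.06106778 0.01      ]]
```

The bed reads jig y ≈ +0.0105, i.e. home. The top plate is within about 3 mm of centre, and the mallet within about 4 mm of the pad centre and upright. I'll hand in.

Run:
```python
from plant import *
print(hand_in(),current_t())
```

```text
the job is handed in; nothing more can be done
the job is handed in; nothing more can be done
```

I completed the task and handed it in at about 93 s; the hand-in gave no verdict. All three plates are stacked on the sled with a plywood separator between each two. I tapped the sled home with the stubby mallet in slow pushes and stood the mallet back on its pad. The third separator and the bystanders were left alone.

Last checks:
- **Sled:** it held still under about 21 N, against roughly 5–7 N while sliding. From the top camera its bed is at about +10.5 mm in the jig frame, above the 7.5 mm needed.
- **Stack:** each layer was within about 1.5 mm of the outline by the wrist camera before release. After the pushes, the top plate is within about 3 mm and 0.5° of the bed centre.
- **Mallet:** it stands upright, within about 4 mm of the pad centre. It had been knocked a few centimetres along the bench before I reached for it, so I measured it again first.

One reading disagreed: the top camera gave y about 3.5 mm too high. The first plate was therefore about 7 mm off the outline when set down. I shifted it before release and corrected the later picks.

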